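Show the bean canister to the reader and hold the grinder dial at its third click

TASK

At the office coffee corner, turn the bean canister on its ringed spot so that its code panel (below the orange stripe) squarely faces the dark window of the scanner block, and let go of it, leaving it standing on the spot. Then twist the grinder's spring-return dial clockwise past the first two clicks (yellow, orange) to the third (green) and finish while holding it there against its spring: the program ends with the gripper still on the dial. Turn the dial only once the code faces the window, and leave the mug, tumbler, kettle and jar where they stand.

Things in the scene. Friction and masses are not known exactly. Their poses are not given: they have to be found in the camera images.
- canister: Upright bean canister, 0.2-0.42 kg: steel, 60 mm diameter, black lid 62 mm, 110 mm tall. Origin: centre of underside, z up. Its +x points out through the code panel (white with black bars, 10-65 mm up); an orange stripe above it runs up the side and over the lid to the centre. Starts on the reader's ring, panel 45 to 180 degrees off the window, either way. Grip its top part to turn it in place.
- canister_code (a point): Middle of the code panel, on the canister's side, 31 mm from its axis and 36 mm above its underside.
- reader: Fixed code reader: grey base plate 160 x 100 x 8 mm with a white ring (72 mm) for the canister; at its +x end a white scanner block 34 deep x 80 wide, top 58 mm above the table, with a dark window and red line facing the ring. Origin: on the table, 10 mm from the plate's centre towards the ring. +x points from ring to block; z up.
- reader_spot (a point): Centre of the ring on the top of the base plate, 8 mm above the table; the canister belongs here. It is 25 mm from the reader's origin along its -x.
- reader_window (a point): Middle of the scanner window, 78 mm horizontally from the ring's centre and 36 mm above the table.
- grinder: Fixed low black coffee grinder, 190 (x) x 140 (y) x 110 mm tall. Origin: centre of underside, z up, front to -x. Clear bean hopper, 78 mm wide, top 168 mm above the table, 50 mm behind the origin; dial 45 mm in front of it. Dots round the dial, clockwise from the front: small black (rest), yellow (first click), orange (second), big green (third).
- dial_grip: The dial's black grip bar, 48 (x) x 14 (y) x 30 mm tall, on a grey disc 64 mm across; they turn about the vertical through its origin. Origin: centre of the bar's underside (disc top), 120 mm above the table; bar top at 150 mm. A white line on top runs along its -x and points at the dots; at rest it points to the grinder's front, grip and grinder yaw being equal.
- dial (a joint): Dial angle in rad, 0 at rest, growing clockwise seen from above (the grip's yaw falls). Clicks (detents) at 0.4, 0.8, 1.2; end stop 1.3. Let go, it springs back to 0 from anywhere, also out of the clicks: 0.08 N m at rest to 0.14 N m at the third click, with ripples up to 0.04 N m from the clicks.
- mug: Bystander: grey coffee mug, 80 mm diameter, 92 mm tall, with handle. Origin: centre of its underside.
- tumbler: Bystander: black travel tumbler with steel lid and a handle, 82 mm diameter, 138 mm tall. Origin: centre of its underside.
- kettle: Bystander: steel kettle, 156 mm diameter, 217 mm tall, black handle. Origin: centre of its underside.
- jar: Bystander: amber glass jar, 72 mm diameter, 95 mm tall. Origin: centre of its underside.

How it is judged (in metres and radians):
On the way, in this order (a step that is already met when the one before it is completed fails the run):
1. the canister stands released on the spot with its code facing the window (x of reader_window in the frame of canister above 0.05 m and y of reader_window in the frame of canister between -0.018 and 0.018 m and distance between canister and reader_spot below 0.015 m and angle between canister's own z axis and vertical below 0.1 rad and linear speed of canister below 0.02 m/s and contact force between the fingers and canister below 0.05 N), for 0.2 s.
2. the dial is held at its third click by the fingers (value of joint dial above 1.08 rad and contact force between the fingers and dial_grip above 1 N), for 0.2 s.
At the end, for the whole second after the job is handed in: Fingers hold the dial still at its third click (joint over 1.08 rad, over 1 N on the grip); canister released, upright, within 15 mm of the ring's centre, window within 18 mm of the code panel's straight-ahead line (about 13 degrees); mug, tumbler, kettle, jar within 30 mm of their starts (all of step 2 and velocity of joint dial between -0.1 and 0.1 rad/s and x of reader_window in the frame of canister above 0.05 m and y of reader_window in the frame of canister between -0.018 and 0.018 m and distance between canister and reader_spot below 0.015 m and angle between canister's own z axis and vertical below 0.1 rad and linear speed of canister below 0.02 m/s and distance of each of mug, tumbler, kettle, jar from where it was at the start of the episode below 0.03 m); the arm keeps its last pose, push and grip.
It fails at once if the dial is turned while the code does not face the window (value of joint dial above 0.3 rad and (x of reader_window in the frame of canister below 0.04 m or y of reader_window in the frame of canister above 0.022 m or y of reader_window in the frame of canister below -0.022 m)).
It fails at once if the canister is tipped over (angle between canister's own z axis and vertical above 0.5 rad).
It fails at once if a bystander is pushed away or knocked over (distance of any of mug, tumbler, kettle, jar from where it was at the start of the episode above 0.05 m or angle between any of mug, tumbler, kettle, jar's own z axis and vertical above 0.5 rad).
It also fails if it takes over 48 s, if anything falls off the work surface, if the arm or the gripper's body presses on something with over 40 N, if the wrist force passes 120 N, or if a joint passes its speed limit or range.

ROBOT

A 6-joint arm with a two-finger parallel gripper is mounted at the origin on the work surface. World frame = base frame: x ahead of the robot, y to its left, z up, the work surface at z = 0. Lengths are in m, angles in degrees, forces in N, time in s.
With the tool pointing down it reaches from about 0.4 to 0.825 m from the base axis. Payload 7 kg.
Tool frame: the origin (TCP) lies on the centre line of the jaws, within the pads' length; the fingertips stand 8 mm ahead of it and the grasp point (between the pads) lies 11 mm behind it; z points along the fingers, y is the line along which they close (so a half turn about z gives the same grasp; the last joint's range is limited). The gripper opens to 88 mm and grips with 3 to 60 N. Pads are 19 mm wide; open, the fingers measure 130 mm over their backs; the gripper's body (78 mm by 193 mm) begins 47 mm behind the grasp point.
Start: joints at [92.309, 20.546, 0.682, 0, -70.136, -16.507], TCP at [0.166, 0.654, 0.235] pointing down, gripper open.
Joint ranges: [-176.03, 176.03], [-82.01, 121.73], [-58.28, 71.71], [-173.87, 95.51], [-174.79, -0.11], [-173.66, 173.66]. Speed limits (degrees/s): [136.94, 136.94, 172.46, 180, 180, 180].

INTERFACE

Orientations are given as [roll, pitch, yaw] about the fixed x, y, z axes, in that order (R = Rz(yaw) Ry(pitch) Rx(roll)).
In Python, from plant import r gives the robot as it stands.
- The arm moves only by the tool carry_out, never from a script. Its argument "targets" is a list of rows, each a list of 6 numbers: the shift along the tool's x, y, z scaled (see below), then the turn, a rotation vector about the tool's x, y, z scaled (see below). A call has 1 to 5 rows; each row shifts and turns the commanded pose from where the row before left it, along the tool's axes as they then stand; what a row does not reach is not made up. The controller multiplies each number of a shift by 0.5 m and each number of a turn by 60 degrees. A row lasts 1/8 s, in which the tool goes at most 62.5 mm and 10.7 degrees, less where a joint would pass 70% of its speed; a pose out of reach is approached as far as the arm can. A call with a number of a shift or a turn outside -1 to 1 is refused whole. A call with a gripper value outside its range is refused whole. "hand" is the opening, from 0 (shut) to 1 (fully open), set as the call begins (left out, the last holds). The fingers move at their own pace and stop on an object; "squeeze" is the grip in N (left out, the last holds). Time passes only in rows, so rows that do not move let the fingers close. It gives the time, the measured TCP pose, the force, the opening and the grip force at its end, in the units of the state.
- r.get_state(): the state, without advancing time (a new reading comes with each control period).
- r.capture(name): name is "scene" or "side" or "wrist"; returns the picture (400x640x3 uint8, red, green, blue); there is no depth.
- r.camera_info(name): a dict with "K" (3x3 intrinsics, pixels), "eye" and "attitude" of the camera in the world. Camera axes: x right, y down, z forward; pixel columns grow to the right and rows downward; lengths in m; the calibration is good to about 2 mm. A picture is of the moment at which its call begins: read the wrist's pose just before it. camera_info takes no time and is no camera call; for the wrist camera it gives the pose at the moment of the call.
- r.close_job(): hands the job in; it is judged then, once.
The state is a dict: "time_s": time; "joints": joint angles; "qd": joint speeds; "joint_torque": joint torques, N m; "tcp_pos": TCP position; "eef_rot": TCP orientation; "contact_force": force on the tool from outside, world axes, zero at the start; "moment": the same for the moment, N m; "gripper_width": finger opening in m; "gripper_force": force on a finger pad.
Only numpy, scipy, OpenCV 4.12 (cv2) and the standard library are available. Lean on these libraries where they do the work, as an engineer would, in place of code of your own. Each camera call takes 0.05 s, during which the arm holds its last target. There are 200 camera calls.

## Working session

There is one attempt and no reset: what is moved stays moved. The work goes in short steps, Python scripts to look and compute and a tool call to move; the robot and the scene stay as the last step left them, time stands still between calls to the robot, and variables do not carry over. Pictures are saved under pics/ and viewed, at most 10 in all, crops included, and the job is handed in when it is done.

Besides the shell and the picture viewer there is one more tool, called by a JSON object that holds its "method" and its "body", one argument or row to a line. carry_out: Moves the arm, as the interface text tells. Its arguments: {"type":"object","properties":{"targets":{"type":"array","items":{"type":"array","items":{"type":"number","minimum":-1,"maximum":1}}},"hand":{"type":"number"},"squeeze":{"type":"number"}},"required":["targets"]}

```bash
mkdir -p pics; ls
python3 - <<'E'
from plant import r
import cv2
s=r.get_state();print(s)
for n in("scene","side","wrist"):
    i=r.camera_info(n);print(n,i)
    cv2.imwrite(f"pics/{n}0.png",r.capture(n)[:,:,::-1])
E
```

```text
pics
{'time_s': 0.0, 'joints': array([ 9.23109377e+01,  2.05887995e+01,  6.35467115e-01, -2.00696460e-02,
       -7.01339671e+01, -1.65072518e+01]), 'qd': array([ 0.04444692,  0.12695171,  0.03113084, -0.04790033, -0.10979765,
       -0.07576351]), 'joint_torque': array([ 1.57304448e-04, -5.82718956e+01,  2.93048841e+01,  6.99746355e+00,
        6.73916191e-03, -1.53012897e-04]), 'tcp_pos': array([0.16544393, 0.65394457, 0.23366543]), 'eef_rot': array([ 1.79910937e+02, -6.71794807e-03, -1.42031435e+01]), 'contact_force': array([-0.24482223, -0.95621647, -0.06995745]), 'moment': array([-0.01256357,  0.01268842, -0.03624521]), 'gripper_force': 0.0, 'gripper_width': 0.08762280874577905}
scene {'K': array([[404.83774736,   0.        , 317.73078921],
       [  0.        , 404.83774736, 191.01389202],
       [  0.        ,   0.        ,   1.        ]]), 'eye': array([ 0.92590409, -0.58010198,  1.21419207]), 'attitude': array([-150.3333503 ,   -0.79129036,   30.0921792 ])}
side {'K': array([[494.29963511,   0.        , 316.14013543],
       [  0.        , 494.29963511, 188.26953168],
       [  0.        ,   0.        ,   1.        ]]), 'eye': array([-0.1218429 , -1.00145574,  0.96856784]), 'attitude': array([-125.50059578,   -1.44548699,  -35.58149956])}
wrist {'K': array([[347.65155185,   0.        , 318.74477766],
       [  0.        , 347.65155185, 191.37147789],
       [  0.        ,   0.        ,   1.        ]]), 'eye': array([0.2478385 , 0.63259152, 0.3847227 ]), 'attitude': array([ 1.61938857e+02, -5.64111328e-02, -1.04211689e+02])}
```

View pics/scene0.png

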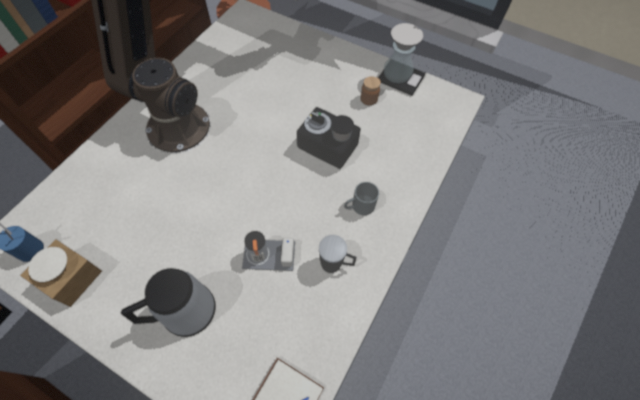

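View pics/side0.png

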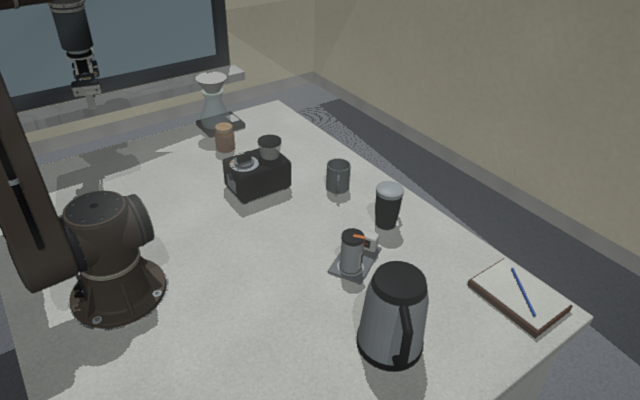

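The scene picture shows the base at about (178,130). The canister with its orange stripe is at (256,243), the reader block at (288,252), the grinder dial at (318,122), the tumbler at (333,250), the mug at (365,198), the kettle at (178,300) and the jar at (370,90). The side view shows the canister at (352,250) with its stripe running from (353,237) to (372,240), and the dial at (243,160).

```bash
cat > h.py <<'E'
import numpy as np,cv2
from plant import r
from scipy.spatial.transform import Rotation as Ro
def cam(n):
    i=r.camera_info(n); return np.array(i["K"]),np.array(i["eye"]),Ro.from_euler('xyz',i["attitude"],degrees=True).as_matrix()
def ray(c,uv,z):
    K,e,R=c; d=R@np.linalg.solve(K,[uv[0],uv[1],1.]); return e+d*(z-e[2])/d[2]
def proj(c,p):
    K,e,R=c; q=K@(R.T@(np.array(p)-e)); return q[:2]/q[2]
def tri(c1,u1,c2,u2):
    A=[];b=[]
    for (K,e,R),u in((c1,u1),(c2,u2)):
        d=R@np.linalg.solve(K,[u[0],u[1],1.]);d/=np.linalg.norm(d);P=np.eye(3)-np.outer(d,d);A.append(P);b.append(P@e)
    return np.linalg.lstsq(np.vstack(A),np.hstack(b),rcond=None)[0]
E
python3 - <<'E'
from h import *
c=cam("scene");d=cam("side")
print("base",ray(c,(178,130),0.05))
for n,u,v,z in(("can lid",(256,239),(352,236),.118),("dial",(318,122),(243,160),.14),("tumbler",(333,247),(389,190),.138),("mug",(366,192),(338,165),.092),("kettle",(170,285),(400,283),.21),("jar",(371,84),(225,129),.095)):
    print(n,ray(c,u,z).round(3),ray(d,v,z).round(3),tri(c,u,d,v).round(3))
a=cv2.imread("pics/scene0.png");b=cv2.imread("pics/side0.png")
f=lambda im,x,y,w,h,s:cv2.resize(im[y:y+h,x:x+w],None,fx=s,fy=s,interpolation=cv2.INTER_CUBIC)
cv2.imwrite("pics/c1.png",np.vstack([np.hstack([f(a,230,220,80,60,5),f(a,285,95,80,60,5)]),np.hstack([f(b,320,220,80,60,5),f(b,215,130,80,60,5)])]))
# orange mask
for n,im,cc in(("scene",a,c),("side",b,d)):
    h=cv2.cvtColor(im,cv2.COLOR_BGR2HSV);m=cv2.inRange(h,(3,150,120),(18,255,255))
    ys,xs=np.nonzero(m);print(n,[(x,y) for x,y in zip(xs,ys)][:80])
E
```

```text
base [ 0.0474009  -0.03515816  0.05      ]
can lid [ 0.552 -0.263  0.118] [ 0.543 -0.271  0.118] [ 0.549 -0.262  0.109]
dial [0.498 0.19  0.14 ] [0.469 0.181 0.14 ] [0.486 0.21  0.116]
tumbler [ 0.76  -0.178  0.138] [ 0.744 -0.19   0.138] [ 0.759 -0.175  0.124]
mug [0.753 0.056 0.092] [0.748 0.053 0.092] [0.753 0.059 0.087]
kettle [ 0.468 -0.501  0.21 ] [ 0.46  -0.523  0.21 ] [ 0.467 -0.508  0.199]
jar [0.56  0.481 0.095] [0.549 0.466 0.095] [0.558 0.489 0.084]
scene []
side [(np.int64(354), np.int64(235)), (np.int64(355), np.int64(235)), (np.int64(356), np.int64(235)), (np.int64(354), np.int64(236)), (np.int64(356), np.int64(236)), (np.int64(358), np.int64(236)), (np.int64(359), np.int64(236)), (np.int64(360), np.int64(236)), (np.int64(361), np.int64(236)), (np.int64(362), np.int64(236)), (np.int64(363), np.int64(236)), (np.int64(360), np.int64(237)), (np.int64(361), np.int64(237)), (np.int64(362), np.int64(237)), (np.int64(363), np.int64(237))]
```

View pics/c1.png

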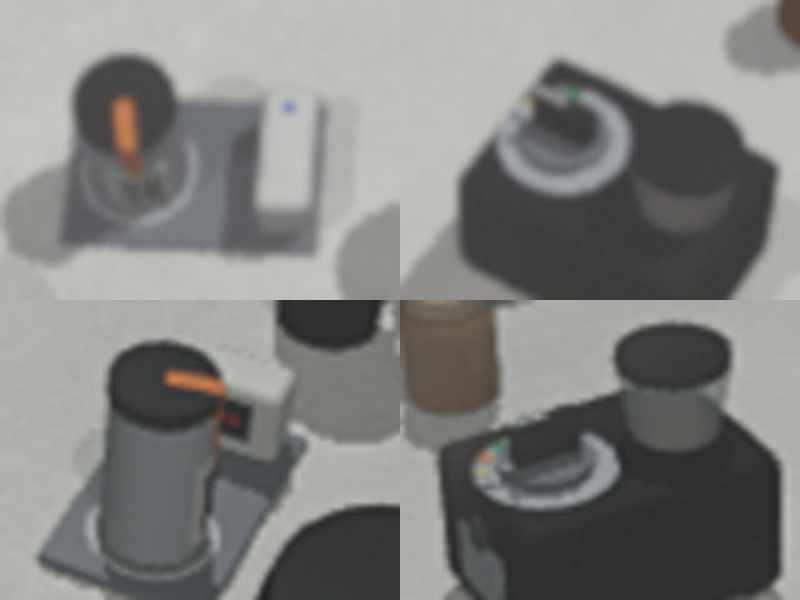

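The crops show the canister's stripe heading roughly towards image-down in the scene view. They also show the dial bar on its ring, with yellow, orange and green dots. I'll get closer wrist views, dial first and then canister.

{"method": "carry_out", "body": {
  "targets": [
    [0.085,0.074,-0.013,0,0,0],
    [0.085,0.074,-0.013,0,0,0],
    [0.085,0.074,-0.013,0,0,0],
    [0.085,0.074,-0.013,0,0,0],
    [0.085,0.074,-0.013,0,0,0]
  ]
}}

```text
time_s: 0.78
tcp_pos: [0.3269, 0.4211, 0.2672]
eef_rot: [180.0, 0.0, -14.2]
contact_force: [1.1, 0.4, 0.4]
gripper_width: 0.0878
gripper_force: 0.0
```

{"method": "carry_out", "body": {
  "targets": [
    [0.085,0.074,-0.013,0,0,0],
    [0.085,0.074,-0.013,0,0,0],
    [0.085,0.074,-0.013,0,0,0],
    [0.085,0.074,-0.013,0,0,0],
    [0.085,0.074,-0.013,0,0,0]
  ]
}}

```text
time_s: 1.4
tcp_pos: [0.4875, 0.1898, 0.2999]
eef_rot: [-180.0, -0.0, -14.2]
contact_force: [1.7, 0.8, -0.6]
gripper_width: 0.0873
gripper_force: 0.0
```

{"method": "carry_out", "body": {
  "targets": [
    [0,0,0,0,0,0],
    [0,0,0,0,0,0]
  ]
}}

```text
time_s: 1.65
tcp_pos: [0.4867, 0.1911, 0.2993]
eef_rot: [180.0, 0.0, -14.3]
contact_force: [-0.5, 0.6, -0.1]
gripper_width: 0.0878
gripper_force: 0.0
```

Run:
```python
from h import *
np.save("wd.npy",np.array(cam("wrist"),dtype=object),allow_pickle=True);cv2.imwrite("pics/wd.png",r.capture("wrist")[:,:,::-1]);s=r.get_state();print(s["tcp_pos"],s["eef_rot"],s["time_s"])
```

```text
Traceback (most recent call last):
ValueError: could not broadcast input array from shape (3,3) into shape (3,)
```

```bash
cat >> h.py <<'E'
import pickle
def snap(n,name):
    c=cam(n);im=r.capture(n)[:,:,::-1].copy();cv2.imwrite(f"pics/{name}.png",im);pickle.dump(c,open(f"pics/{name}.pkl","wb"));return c,im
def load(name): return pickle.load(open(f"pics/{name}.pkl","rb")),cv2.imread(f"pics/{name}.png")
E
python3 - <<'E'
from h import *
snap("wrist","wd")
E
```

```text
(no output)
```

View pics/wd.png

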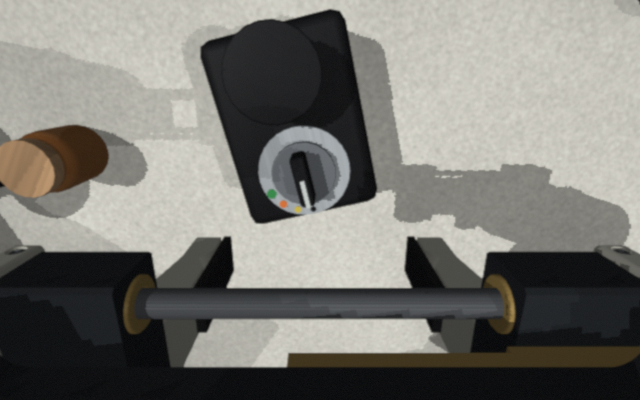

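The wrist view shows the dial ring at about (304,170). Its white line runs (303,182)→(309,207), with dots yellow (298,210), orange (283,204) and green (271,194). Next I move over the canister, measuring the dial in the same script.

Run:
```python
from h import *
c,im=load("wd");h=cv2.cvtColor(im,cv2.COLOR_BGR2HSV)
roi=np.zeros(im.shape[:2],np.uint8);cv2.circle(roi,(304,170),50,255,-1)
g=cv2.bitwise_and(cv2.inRange(im,(110,110,110),(255,255,255)),roi)
ct=max(cv2.findContours(g,cv2.RETR_EXTERNAL,cv2.CHAIN_APPROX_NONE)[0],key=cv2.contourArea)
e=cv2.fitEllipse(cv2.convexHull(ct));print(e)
for z in(.11,.115,.12):
  p=ray(c,e[0],z); P=np.array([ray(c,q,z)[:2] for q in cv2.convexHull(ct)[:,0].astype(float)]);print(z,p.round(4),"R",np.linalg.norm(P-p[:2],axis=1).mean())
w=cv2.inRange(im,(185,185,185),(255,255,255));roi[:]=0;cv2.rectangle(roi,(296,176),(314,212),255,-1)
ys,xs=np.nonzero(w&roi);print(len(xs),xs.min(),xs.max(),ys.min(),ys.max())
a=ray(c,(303,182),.15);b=ray(c,(309,207),.15);print("line",a.round(4),b.round(4),np.degrees(np.arctan2(*(a-b)[[1,0]])))
vx,vy,x0,y0=cv2.fitLine(np.stack([xs,ys],1).astype(np.float32),cv2.DIST_HUBER,0,.01,.01).ravel()
a=ray(c,(x0-12*vx,y0-12*vy),.15);b=ray(c,(x0+12*vx,y0+12*vy),.15);print(a,b,np.degrees(np.arctan2(*(a-b)[[1,0]])))
# green, yellow dot dirs
for n,q in(("blk",(313,209)),("yel",(298,210)),("or",(283,204)),("grn",(271,194))):
  d=ray(c,q,.112)-ray(c,e[0],.112);print(n,np.degrees(np.arctan2(d[1],d[0])),np.linalg.norm(d))
d2=ray(c,(341,12),.11)-ray(c,(203,45),.11);print("rear edge",d2[:2],np.linalg.norm(d2),np.degrees(np.arctan2(d2[1],d2[0]))+90)
d2=ray(c,(341,12),.11)-ray(c,(375,192),.11);print("side",np.linalg.norm(d2),np.degrees(np.arctan2(d2[1],d2[0])))
```

```text
((304.3322448730469, 172.35781860351562), (90.01448059082031, 95.21990966796875), 157.49844360351562)
0.11 [0.4846 0.2061 0.11  ] R 0.047388419268627004
0.115 [0.4858 0.2055 0.115 ] R 0.04669192673919915
0.12 [0.4871 0.205  0.12  ] R 0.045995434209771285
64 301 309 182 207
line [0.4862 0.2053 0.15  ] [0.4616 0.2062 0.15  ] -2.0870451686392313
[0.48578401 0.2064204  0.15      ] [0.46285823 0.20699732 0.15      ] -1.441529517589524
blk 177.90862630570757 0.04032145356186862
yel 155.75872526289132 0.04114909619471467
or 132.09156035879067 0.040684795678280226
grn 109.3604364292391 0.041434017681293095
rear edge [-0.00462322 -0.12714691] 0.12723093614796463 -2.082428380782787
side 0.17126074637947675 -1.3433120234887839
```

{"method": "carry_out", "body": {
  "targets": [
    [0.1,0.11,0,0,0,0],
    [0.03,0.12,0,0,0,0],
    [0.03,0.12,0,0,0,0],
    [0.02,0.12,0,0,0,0],
    [0.02,0.12,0,0,0,0]
  ]
}}

```text
time_s: 2.33
tcp_pos: [0.5056, -0.109, 0.2996]
eef_rot: [-180.0, -0.0, -14.0]
contact_force: [0.9, 0.9, -0.0]
gripper_width: 0.088
gripper_force: 0.0
```

{"method": "carry_out", "body": {
  "targets": [
    [0,0.12,0,0,0,0],
    [0,0.12,0,0,0,0],
    [0,0.12,0,0,0,0],
    [0,0,0,0,0,0],
    [0,0,0,0,0,0]
  ]
}}

```text
time_s: 2.95
tcp_pos: [0.462, -0.2823, 0.2993]
eef_rot: [-180.0, 0.0, -14.2]
contact_force: [-0.6, 0.7, 0.5]
gripper_width: 0.0877
gripper_force: 0.0
```

Run:
```python
from h import *
snap("wrist","wc")
```

```text
(no output)
```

View pics/wc.png

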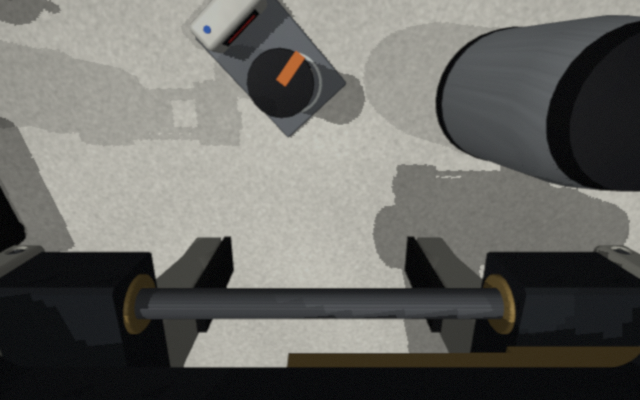

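The wrist view shows the lid at about (283,81), with its stripe running from (282,82) to (300,56). The block is up-left with its window edge from (225,43) to (258,12), and the plate's near corners are (290,136) and (345,82).

```bash
cat > m.py <<'E'
from h import *
def an(d): return np.degrees(np.arctan2(d[1],d[0]))
def meas(c,im,lid0,z=.118):
    g=cv2.cvtColor(im,cv2.COLOR_BGR2HSV)
    roi=np.zeros(im.shape[:2],np.uint8);cv2.circle(roi,lid0,44,255,-1)
    o=cv2.inRange(g,(3,120,90),(20,255,255))&roi
    blk=(cv2.inRange(im,(0,0,0),(58,52,52))|o)&roi
    blk=cv2.morphologyEx(blk,cv2.MORPH_OPEN,np.ones((9,9),np.uint8))
    ct=max(cv2.findContours(blk,cv2.RETR_EXTERNAL,cv2.CHAIN_APPROX_NONE)[0],key=cv2.contourArea)
    e=cv2.fitEllipse(ct);L=ray(c,e[0],z);P=np.array([ray(c,q,z)[:2] for q in ct[:,0].astype(float)])
    print("lid",e,L.round(4),"R",np.linalg.norm(P-L[:2],axis=1).mean().round(4))
    ys,xs=np.nonzero(o);Q=np.array([ray(c,q,z)[:2] for q in zip(xs,ys)]).astype(np.float32)
    Q=Q[np.linalg.norm(Q-L[:2],axis=1)<.031]
    v=cv2.fitLine(Q,cv2.DIST_HUBER,0,.01,.01).ravel();m=Q.mean(0)-L[:2];d=v[:2]*np.sign(v[:2]@m)
    print("stripe",len(Q),"line",an(d),"from centre",an(m),"len",np.linalg.norm(m))
    return L
E
python3 - <<'E'
from m import *
c,im=load("wc")
L=meas(c,im,(283,81))
q=lambda u,z:ray(c,u,z)[:2]
a,b=q((290,136),.008),q((345,82),.008);print("plate corners",a,b,np.linalg.norm(a-b),"normal",an(b-a)+90)
a2=q((257,94),.008)  # left long edge pt
print("long edge",an(a2-a))
a,b=q((225,43),.058),q((258,12),.058);print("block edge",np.linalg.norm(a-b),"normal",an(b-a)+90)
cv2.imwrite("pics/wc2.png",cv2.resize(im[0:150,180:360],None,fx=4,fy=4,interpolation=cv2.INTER_CUBIC))
E
```

```text
lid ((280.1537170410156, 83.0284423828125), (63.63997268676758, 69.30514526367188), 137.18023681640625) [ 0.5487 -0.2684  0.118 ] R 0.0294
stripe 444 line -51.2197243097369 from centre -50.47998816972368 len 0.015518939893112304
plate corners [ 0.48516001 -0.25087972] [ 0.53194147 -0.33327124] 0.09474633095914496 normal 29.587674875125686
long edge 23.0657451165408
block edge 0.04624575796581138 normal 24.776112385814145
```

View pics/wc2.png

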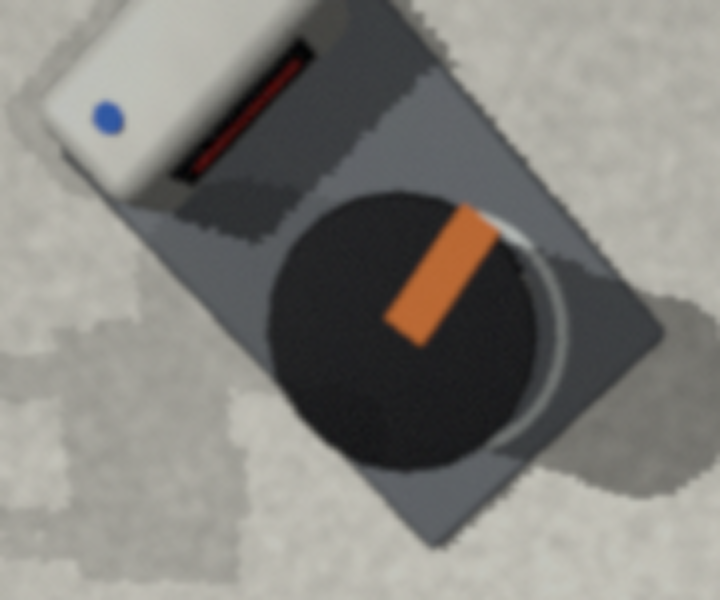

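Run:
```python
from m import *
c,im=load("wc")
q=lambda x,y,z:ray(c,(180+x/4,y/4),z)[:2]
n=q(435,548,.008);rt=q(664,332,.008)
print("width",np.linalg.norm(n-rt),"normal",an(rt-n)+90)
print("R edge",an(q(440,60,.008)-rt),"L edge",an(q(275,382,.008)-n),an(q(120,200,.008)-n))
a,b=q(195,172,.036),q(303,62,.036);print("red",a,b,np.linalg.norm(a-b),an(b-a)+90)
th=np.radians(27);u=np.array([np.cos(th),np.sin(th)])
print("ring from corners",(n+rt)/2+u*.045, "win", (a+b)/2, "spot from win",(a+b)/2-u*.078)
# block top front edge
a,b=q(125,200,.058),q(320,0,.058);print("blk edge",an(b-a)+90)
```

```text
width 0.09691425074041919 normal 28.464702069396196
R edge 27.392838809838317 L edge 28.943212879816937 27.099451176233277
red [ 0.60397548 -0.21649425] [ 0.62280528 -0.25348135] 0.041504292414169905 26.980232901760907
ring from corners [ 0.54751392 -0.27116255] win [ 0.61339038 -0.2349878 ] spot from win [ 0.54389187 -0.27039906]
blk edge 26.926277534224972
```

{"method": "carry_out", "body": {
  "targets": [
    [0.081,-0.035,0,0,0,0],
    [0.081,-0.035,0,0,0,0],
    [0,0,0,0,0,0.167],
    [0,0,0,0,0,0.167],
    [0,0,0,0,0,0.167]
  ],
  "hand": 1
}}

```text
time_s: 3.62
tcp_pos: [0.5498, -0.2667, 0.2995]
eef_rot: [-180.0, 0.0, -44.4]
contact_force: [0.8, -0.5, 0.2]
gripper_width: 0.0879
gripper_force: 0.0
```

{"method": "carry_out", "body": {
  "targets": [
    [0,0,0,0,0,0.167],
    [0,0,0.1,0,0,0],
    [0,0,0,0,0,0],
    [0,0,0,0,0,0]
  ]
}}

```text
time_s: 4.12
tcp_pos: [0.5498, -0.2684, 0.2511]
eef_rot: [-180.0, -0.1, -54.1]
contact_force: [0.2, 0.6, 0.8]
gripper_width: 0.0876
gripper_force: 0.0
```

Run:
```python
from m import *
s=r.get_state();print(s["joints"].round(1),s["tcp_pos"],s["eef_rot"])
snap("wrist","w3")
c,im=snap("side","s3");c,im=snap("scene","sc3")
```

```text
[ -7.7  14.   -6.3   0.1 -69.6  43.6] [ 0.54984929 -0.26837328  0.25113515] [-1.79997205e+02 -7.76854443e-02 -5.41390810e+01]
```

View pics/w3.png

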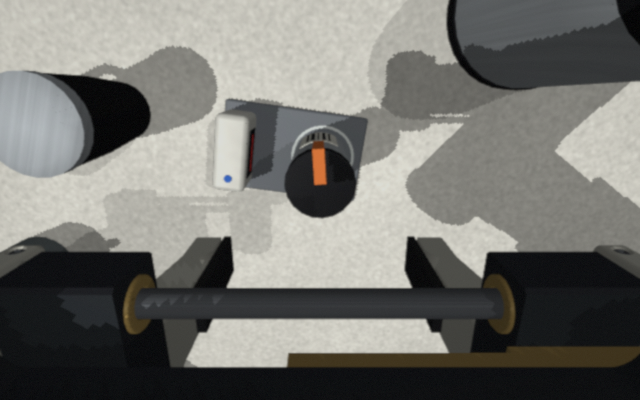

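Lid at (320,181), stripe pointing up to (319,143), and the block on the left, so the turn is about 80°. Re-measuring from this view.

Run:
```python
from m import *
c,im=load("w3");L=meas(c,im,(320,181))
q=lambda u,z:ray(c,u,z)[:2]
a,b=q((227,99),.008),q((367,118),.008);print("far edge",an(a-b),np.linalg.norm(a-b))
a,b=q((247,189),.058),q((255,115),.058);print("blk",an(b-a)+90,np.linalg.norm(a-b))
K,e,R=c;s=r.get_state();T=s["tcp_pos"]
t=np.radians(s["eef_rot"][2]);d=L[:2]-T[:2]
print("tool shift",d@[np.cos(t),np.sin(t)],d@[np.sin(t),-np.cos(t)])
```

```text
lid ((320.2370300292969, 182.0020751953125), (68.34811401367188, 69.1237564086914), 39.963645935058594) [ 0.5495 -0.2702  0.118 ] R 0.0294
stripe 522 line -51.15293979941565 from centre -49.1061830126682 len 0.014359016832305102
far edge 28.291913305640957 0.1559241611419974
blk 26.37656765221206 0.07651606464915976
tool shift 0.0007462640728911978 0.0010261449205914322
```

Consistent with the first view: the canister is at (0.549,-0.269), its stripe at -51°, the reader yaw is about 27.3°, so the turn is +78.5°. Descending and gripping.

{"method": "carry_out", "body": {
  "targets": [
    [0.002,0.002,0.104,0,0,0],
    [0,0,0.104,0,0,0],
    [0,0,0.104,0,0,0],
    [0,0,0,0,0,0]
  ]
}}

```text
time_s: 4.78
tcp_pos: [0.5464, -0.2701, 0.0909]
eef_rot: [179.8, 0.3, -54.3]
contact_force: [0.1, -0.5, 0.6]
gripper_width: 0.0877
gripper_force: 0.0
```

{"method": "carry_out", "body": {
  "targets": [
    [0,0,0,0,0,0],
    [0,0,0,0,0,0],
    [0,0,0,0,0,0],
    [0,0,0,0,0,0],
    [0,0,0,0,0,0]
  ],
  "hand": 0,
  "squeeze": 15
}}

```text
time_s: 5.4
tcp_pos: [0.5498, -0.2708, 0.0953]
eef_rot: [-179.9, -0.1, -54.2]
contact_force: [0.6, 2.4, 7.4]
gripper_width: 0.0616
gripper_force: 15.0
```

{"method": "carry_out", "body": {
  "targets": [
    [0,0,0,0,0,-0.16],
    [0,0,0,0,0,-0.16],
    [0,0,0,0,0,-0.16],
    [0,0,0,0,0,-0.16],
    [0,0,0,0,0,-0.16]
  ]
}}

```text
time_s: 6.02
tcp_pos: [0.549, -0.2713, 0.0953]
eef_rot: [179.9, -0.1, -5.9]
contact_force: [-2.6, -1.8, 6.7]
gripper_width: 0.0612
gripper_force: 15.0
```

{"method": "carry_out", "body": {
  "targets": [
    [0,0,0,0,0,-0.16],
    [0,0,0,0,0,-0.17],
    [0,0,0,0,0,-0.178],
    [0,0,0,0,0,0],
    [0,0,0,0,0,0]
  ]
}}

```text
time_s: 6.65
tcp_pos: [0.5496, -0.2711, 0.0953]
eef_rot: [179.9, -0.1, 24.2]
contact_force: [-0.7, -0.4, 5.6]
gripper_width: 0.0615
gripper_force: 15.0
```

{"method": "carry_out", "body": {
  "targets": [
    [0,0,0,0,0,0],
    [0,0,0,0,0,0],
    [0,0,0,0,0,0]
  ],
  "hand": 1
}}

```text
time_s: 7.02
tcp_pos: [0.5484, -0.2704, 0.0934]
eef_rot: [-180.0, 0.0, 24.2]
contact_force: [-0.5, -0.8, 0.2]
gripper_width: 0.0849
gripper_force: 0.0
```

{"method": "carry_out", "body": {
  "targets": [
    [0,0,-0.09,0,0,0],
    [0,0,-0.12,0,0,0],
    [0,0,-0.12,0,0,0],
    [0,0,-0.08,0,0,0],
    [0,0,0,0,0,0]
  ]
}}

```text
time_s: 7.65
tcp_pos: [0.55, -0.271, 0.3026]
eef_rot: [179.8, -0.3, 24.2]
contact_force: [0.1, -0.2, -1.2]
gripper_width: 0.0877
gripper_force: 0.0
```

Run:
```python
from m import *
c,im=snap("wrist","w4");s=r.get_state();print(s["joints"].round(1),s["tcp_pos"],s["eef_rot"])
g=cv2.cvtColor(im,cv2.COLOR_BGR2HSV);ys,xs=np.nonzero(cv2.inRange(g,(3,120,90),(20,255,255)));print(np.median(xs),np.median(ys),len(xs))
```

```text
[ -8.   12.6  -1.9  -0.  -75.4 122.2] [ 0.54908009 -0.27047576  0.30002317] [ 1.79915998e+02 -1.49003671e-01  2.42033990e+01]
319.0 163.0 598
```

View pics/w4.png

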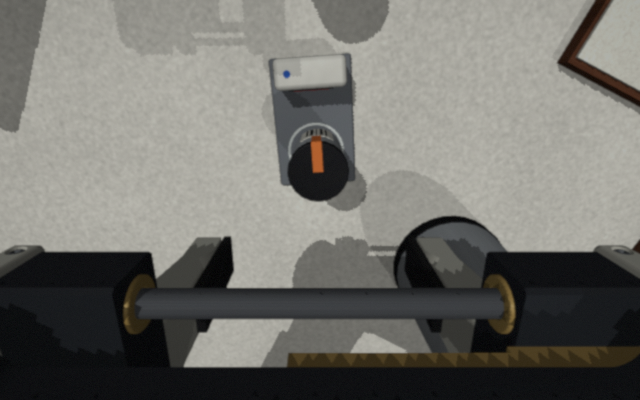

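The stripe at (318,137–172) now points straight at the block. I'll check it numerically and go to the dial.

Run:
```python
from m import *
c,im=load("w4");meas(c,im,(319,169))
a,b=ray(c,(273,90),.058),ray(c,(348,85),.058);print(an(b-a)+90)
```

```text
lid ((318.2385559082031, 170.49501037597656), (58.3990364074707, 60.468746185302734), 79.34611511230469) [ 0.5486 -0.2728  0.118 ] R 0.0295
stripe 366 line 27.944406922152854 from centre 29.817419170108952 len 0.014592938420815948
27.855760438691846
```

{"method": "carry_out", "body": {
  "targets": [
    [0,0,0,0,0,0.146],
    [0,0,0,0,0,0.146],
    [0,0,0,0,0,0.146],
    [-0.02,-0.1185,0,0,0,0],
    [-0.02,-0.1185,0,0,0,0]
  ]
}}

```text
time_s: 8.32
tcp_pos: [0.5319, -0.1504, 0.2964]
eef_rot: [-180.0, 0.2, -2.2]
contact_force: [1.8, 1.2, 0.4]
gripper_width: 0.0875
gripper_force: 0.0
```

{"method": "carry_out", "body": {
  "targets": [
    [-0.02,-0.1185,0,0,0,0],
    [-0.02,-0.1185,0,0,0,0],
    [-0.02,-0.1185,0,0,0,0],
    [-0.02,-0.1185,0,0,0,0],
    [-0.02,-0.1185,0,0,0,0]
  ]
}}

```text
time_s: 8.95
tcp_pos: [0.4925, 0.1481, 0.2973]
eef_rot: [179.9, 0.1, -2.1]
contact_force: [-0.1, 0.8, 0.4]
gripper_width: 0.0879
gripper_force: 0.0
```

{"method": "carry_out", "body": {
  "targets": [
    [-0.02,-0.1185,0,0,0,0],
    [0,0,0.05,0,0,0],
    [0,0,0,0,0,0],
    [0,0,0,0,0,0]
  ]
}}

```text
time_s: 9.45
tcp_pos: [0.486, 0.2055, 0.2736]
eef_rot: [179.9, 0.0, -2.1]
contact_force: [-0.4, 0.1, -0.7]
gripper_width: 0.0876
gripper_force: 0.0
```

Run:
```python
from m import *
s=r.get_state();T=s["tcp_pos"];print(s["joints"].round(1),T,s["eef_rot"],s["time_s"])
c,im=snap("wrist","w5")
u=proj(c,(.485,.206,.112));print("expect ring",u)
roi=np.zeros(im.shape[:2],np.uint8);cv2.circle(roi,tuple(int(v) for v in u),65,255,-1)
g=cv2.inRange(im,(110,110,110),(255,255,255))&roi
cs=cv2.findContours(g,cv2.RETR_EXTERNAL,cv2.CHAIN_APPROX_NONE)[0]
for ct in sorted(cs,key=cv2.contourArea)[-3:]:
    if len(ct)<30: continue
    e=cv2.fitEllipse(cv2.convexHull(ct));p=ray(c,e[0],.112);print(e,p.round(4))
roi[:]=0
a=[int(v) for v in proj(c,(.467,.2065,.15))];cv2.circle(roi,a,22,255,-1);print(a)
```

```text
[ 44.3   5.2 -14.2   0.  -70.6  43.6] [0.48597053 0.20551227 0.2735945 ] [ 1.79948030e+02  2.02931841e-02 -2.10672732e+00] 9.45
expect ring [317.38859642 174.96056641]
((317.0139465332031, 182.92349243164062), (105.63239288330078, 117.01223754882812), 179.92623901367188) [0.4773 0.2066 0.112 ]
[317, 207]
```

View pics/w5.png

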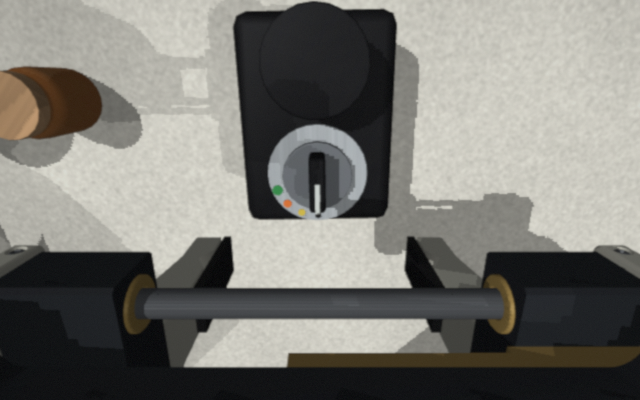

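The canister's stripe is at 27.9° against the reader's 27.5°. The dial bar is centred under the tool: bar (317,153–214), ring centre (317,173). Descending and gripping.

{"method": "carry_out", "body": {
  "targets": [
    [0,0,0.1,0,0,0],
    [0,-0.001,0.1,0,0,0],
    [0,0,0.083,0,0,0],
    [0,0,0,0,0,0],
    [0,0,0,0,0,0]
  ],
  "hand": 0.6
}}

```text
time_s: 10.12
tcp_pos: [0.4866, 0.2065, 0.1335]
eef_rot: [-180.0, -0.1, -2.1]
contact_force: [0.0, 0.6, 1.0]
gripper_width: 0.0531
gripper_force: 0.0
```

{"method": "carry_out", "body": {
  "targets": [
    [0,0,0,0,0,0],
    [0,0,0,0,0,0],
    [0,0,0,0,0,0],
    [0,0,0,0,0,0],
    [0,0,0,0,0,0]
  ],
  "hand": 0,
  "squeeze": 50
}}

```text
time_s: 10.75
tcp_pos: [0.4859, 0.207, 0.1322]
eef_rot: [-180.0, -0.0, -2.1]
contact_force: [-1.1, 1.9, 1.1]
gripper_width: 0.0133
gripper_force: 50.0
```

{"method": "carry_out", "body": {
  "targets": [
    [0,0,0,0,0,0],
    [0,0,0,0,0,0]
  ]
}}

```text
time_s: 11.0
tcp_pos: [0.4859, 0.207, 0.1322]
eef_rot: [-180.0, -0.0, -2.1]
contact_force: [-1.5, 2.7, 2.0]
gripper_width: 0.0137
gripper_force: 50.0
```

{"method": "carry_out", "body": {
  "targets": [
    [0,0,0,0,0,0.14],
    [0,0,0,0,0,0.15],
    [0,0,0,0,0,0.15],
    [0,0,0,0,0,0.15],
    [0,0,0,0,0,0.15]
  ]
}}

```text
time_s: 11.62
tcp_pos: [0.4858, 0.2067, 0.1322]
eef_rot: [180.0, 0.0, -46.8]
contact_force: [-2.2, 2.1, 2.6]
gripper_width: 0.0138
gripper_force: 49.9
```

{"method": "carry_out", "body": {
  "targets": [
    [0,0,0,0,0,0.15],
    [0,0,0,0,0,0.15],
    [0,0,0,0,0,0.13],
    [0,0,0,0,0,0],
    [0,0,0,0,0,0]
  ]
}}

```text
time_s: 12.25
tcp_pos: [0.4856, 0.2066, 0.1322]
eef_rot: [180.0, 0.0, -72.1]
contact_force: [-4.4, 1.8, 4.9]
gripper_width: 0.014
gripper_force: 50.0
```

{"method": "carry_out", "body": {
  "targets": [
    [0,0,0,0,0,0],
    [0,0,0,0,0,0],
    [0,0,0,0,0,0]
  ]
}}

```text
time_s: 12.62
tcp_pos: [0.4857, 0.2066, 0.1322]
eef_rot: [180.0, 0.0, -72.2]
contact_force: [-4.6, 1.8, 4.8]
gripper_width: 0.0135
gripper_force: 50.0
```

Run:
```python
from m import *
s=r.get_state();print(s["tcp_pos"],s["eef_rot"],s["contact_force"],s["moment"],s["gripper_width"])
a,im=snap("wrist","w6");c,b=snap("scene","sc6");d,e=snap("side","sd6")
f=lambda im,x,y,w,h,s:cv2.resize(im[y:y+h,x:x+w],None,fx=s,fy=s,interpolation=cv2.INTER_CUBIC)
cv2.imwrite("pics/c6.png",np.vstack([cv2.resize(im[110:360,100:540],(800,0) if 0 else (480,273)),np.hstack([f(b,230,220,80,90,3),f(e,210,110,80,90,3)])]))
```

```text
[0.48565759 0.20660441 0.13217898] [ 1.79987679e+02  4.54686130e-03 -7.21556532e+01] [-4.60702556  1.75863798  4.78665532] [0.92783149 1.74260414 0.15377916] 0.013470885134635301
```

View pics/c6.png

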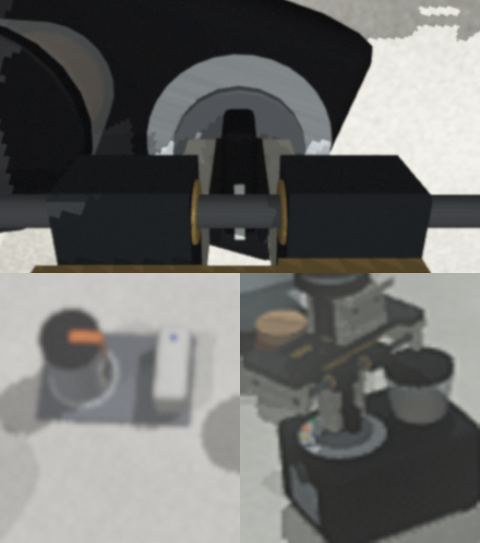

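The bar sits squarely in the fingers at about 70° (1.22 rad), with 0.15 N m of spring torque on the wrist. The canister's stripe points at the block.

```bash
python3 -c "
from plant import r
print(r.close_job())"
```

```text
the job is handed in; nothing more can be done
None
```

I've handed the job in, but got no verdict back. By my measurements the canister stands released on its spot with the code within about 2° of the window, and the gripper holds the dial at about 1.22 rad, its third click, with 50 N; I kept the arm clear of the mug, tumbler, kettle and jar but didn't re-measure them.

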